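# Push the stuck piston out of a dosing cylinder

### The arm

A 7-joint arm with a two-finger parallel gripper is mounted at the origin on the work surface. World frame = base frame: x ahead of the robot, y to its left, z up, the work surface at z = 0. Lengths are in m, angles in rad, forces in N, time in s.
With the tool pointing down it reaches from about 0.35 to 0.9 m from the base axis. Payload 19.9 kg.
Tool frame: the origin (TCP) lies between the finger pads; the fingertips stand 19 mm ahead of it and the grasp point (between the pads) is the TCP; z points along the fingers, y is the line along which they close (so a half turn about z gives the same grasp; the last joint's range is limited). The gripper opens to 94 mm and grips with 3 to 60 N. Pads are 16 mm wide; open, the fingers measure 119 mm over their backs; the gripper's body (75 mm by 177 mm) begins 78 mm behind the grasp point.
Start: joints at [-1.302, 0.417, -0.01, 1.614, 0.005, 1.111, -0.053], TCP at [0.191, 0.595, 0.194] pointing down, gripper open.
Joint ranges: [-2.81, 2.81], [-0.39, 2.02], [-1.27, 1.25], [0.06, 2.57], [-1.19, 4.33], [0.19, 2], [-2.82, 2.82]. Speed limits (rad/s): [1.89, 1.89, 2.39, 2.39, 3.01, 3.01, 3.01].

### API

Orientations are given as a 3x3 rotation matrix whose columns are the frame's x, y, z axes.
In Python, from rig import robot gives the robot as it stands. Calls block until the motion is done:
- robot.move_ptp(position, orientation): joint-space move of the TCP to a pose.
- robot.move_linear(position, velocity=0.15, frame=None, threshold=None): straight line of the TCP; frame=None keeps the orientation; velocity is the mean speed in m/s. With threshold (N) it stops when the force on the tool has changed by that much, and returns True; else False.
- robot.goto_joints(angles): joint-space move.
- robot.gripper_to(opening): finger opening in m; the grip force is fixed at half the most; returns when the fingers have stopped.
- robot.pause(seconds).
- robot.ik(position, orientation): joint angles nearest the present ones, or None.
- robot.get_state(): the state.
- robot.grab_frame(name): name is "scene" or "top" or "wrist"; returns the picture (400x640x3 uint8, red, green, blue); there is no depth.
- robot.camera_info(name): a dict with "fx", "fy", "cx", "cy" (pixels), "rvec" (rotation vector, rad) and "tvec" (3), from world to camera coordinates, as OpenCV has them. Camera axes: x right, y down, z forward; pixel columns grow to the right and rows downward; lengths in m; the calibration is good to about 2 mm. A picture is of the moment at which its call begins: read the wrist's pose just before it. camera_info takes no time and is no camera call; for the wrist camera it gives the pose at the moment of the call.
A pose or a line that the arm cannot do raises robot.PlanningError and nothing moves.
- robot.sign_off(): hands the job in; it is judged then, once.
The state is a dict: "time": time; "qpos": joint angles; "joint_vel": joint speeds; "effort": joint torques, N m; "ee_pos": TCP position; "tool_rot": TCP orientation; "force": force on the tool from outside, world axes, zero at the start; "moment": the same for the moment, N m; "opening": finger opening in m; "grasp_force": force on a finger pad.
Only numpy, scipy, OpenCV 4.12 (cv2) and the standard library are available. Lean on these libraries where they do the work, as an engineer would, in place of code of your own. Each camera call takes 0.05 s, during which the arm holds its last target. There are 200 camera calls.

### The job

The piston is stuck in the clear dosing cylinder of the bottle filler and has to come out for washing. Take the push rod by its handle, pass its tip through the hole in the flanged end of the cylinder and push the piston out of the open end into the steel catch tray. Then draw the rod out and lay it flat on the blue mat again, without shifting the bottles or the bowl.

Things in the scene. Friction and masses are not known exactly. Their poses are not given: they have to be found in the camera images.
- stand: Fixed steel stand with a clear dosing cylinder lying level on it. Origin on the bench under the cylinder's middle; x runs along the cylinder from flanged to open end (the way to push), z up. Cylinder axis 85 mm above the bench; 100 mm long (x -50 to +50 mm), outside diameter 60, bore 50 mm. Base plate 90 by 100 by 10 mm.
- port (a point): Centre of the 38 mm hole, on the outer face of the steel flange (diameter 68 mm, 8 mm thick) that closes the cylinder's end at the stand's x = -50 mm: here the rod goes in. Axes as the stand's.
- mouth (a point): Centre of the fully open end of the cylinder (stand's x = +50 mm), where the piston comes out. Axes as the stand's.
- plunger_nose (a point): Round nose, inside the bore, of a spring plunger on top of the cylinder (stand's x = +2 mm; its stem reaches about 137 mm above the bench). It presses on the piston, which drags with some 3 to 10 N until it has passed; the nose then stands 19 mm above the cylinder axis and gives way upward.
- piston: White plastic piston with two dark sealing rings, diameter 47 mm, 60 mm long, 0.1 to 0.2 kg. Origin at its centre, x along its axis. It starts wholly inside the bore, its rear face 4 to 24 mm beyond the flange's inner face; too thick to go out through the flange's hole.
- rod: Push rod, 200 mm long: white square handle 70 mm long, 28 by 28 mm, then a steel shaft of diameter 16 mm, ending in a steel disc of diameter 28 mm, 12 mm thick. Origin at the handle's centre; x runs to the tip. Handle's front face at x = +35 mm, so 130 mm can go in. It starts flat on the mat, its axis 18 mm above the bench. 0.26 kg, balance point about 30 mm ahead of the origin.
- rod_tip (a point): Centre of the end face of the rod's tip disc, 165 mm from the rod's origin along its x.
- mat: Blue mat fixed on the bench, 260 (x) by 130 (y) by 4 mm, on which the rod lies. Origin at the centre of its underside.
- catch: Fixed open steel catch tray under the open end of the cylinder, 150 (x) by 120 (y) by 35 mm high, wall 3 mm. Origin at the centre of its underside.
- bottle_a: Bystander: capped amber bottle, diameter 56 mm, 115 mm tall. Origin at the centre of its underside.
- bottle_b: Bystander: another such bottle. Origin at the centre of its underside.
- bowl: Bystander: white ceramic bowl, diameter 150 mm, 60 mm high. Origin at the centre of its underside.
Not all that is in view belongs to the job. What is meant by the stand is not green or orange, and is the larger of those in its own colour.

How it is judged:
On the way, in this order (a step that is already met when the one before it is completed fails the run):
1. the rod tip has passed through the hole in the flange (x of rod_tip in the frame of stand above -0.044 m and y of rod_tip in the frame of stand between -0.02 and 0.02 m and z of rod_tip in the frame of stand between 0.065 and 0.105 m), for 0.1 s.
2. with the rod in the bore, the piston's middle has passed the open end (x of rod_tip in the frame of stand above 0 m and y of rod_tip in the frame of stand between -0.02 and 0.02 m and z of rod_tip in the frame of stand between 0.065 and 0.105 m and x of piston in the frame of stand above 0.05 m), for 0.1 s.
At the end, for the whole second after the job is handed in: The piston rests inside the catch tray (its centre within the tray's outline and less than 40 mm above the bench), and the rod lies still and flat on the mat: handle centre and tip both within the mat's outline and 10 to 28 mm above the bench (x of piston in the frame of catch between -0.075 and 0.075 m and y of piston in the frame of catch between -0.06 and 0.06 m and z of piston in the frame of catch between 0 and 0.04 m and linear speed of piston below 0.03 m/s and x of rod in the frame of mat between -0.13 and 0.13 m and y of rod in the frame of mat between -0.065 and 0.065 m and z of rod in the frame of mat between 0.01 and 0.028 m and x of rod_tip in the frame of mat between -0.13 and 0.13 m and y of rod_tip in the frame of mat between -0.065 and 0.065 m and z of rod_tip in the frame of mat between 0.01 and 0.028 m and linear speed of rod below 0.02 m/s); the robot touches nothing.
It fails at once if a bottle shifted by more than 20 mm (distance of bottle_a from where it was at the start of the episode above 0.02 m).
It fails at once if a bottle shifted by more than 20 mm (distance of bottle_b from where it was at the start of the episode above 0.02 m).
It fails at once if the bowl shifted by more than 20 mm (distance of bowl from where it was at the start of the episode above 0.02 m).
It also fails if it takes over 45 s, if anything falls off the work surface, if the arm or the gripper's body presses on something with over 40 N, if the wrist force passes 120 N, or if a joint passes its speed limit or range.

## Working session

There is one attempt and no reset: what is moved stays moved. The work goes in short steps, each a Python script; the robot and the scene stay as the last script left them, time stands still between calls to the robot, and variables do not carry over. Pictures are saved under pics/ and viewed, at most 10 in all, crops included, and the job is handed in when it is done.

```bash
ls; mkdir -p pics
python3 - <<'E'
from rig import robot
import cv2
for n in("scene","top"):
    im=robot.grab_frame(n); cv2.imwrite(f"pics/{n}0.png",im[:,:,::-1])
    print(n,robot.camera_info(n))
s=robot.get_state();print(s)
E
```

```text
pics
scene {'fx': 381.2258595285157, 'fy': 381.2258595285157, 'cx': 318.05593064780516, 'cy': 198.36577021531113, 'rvec': array([ 2.07746022,  0.72976065, -0.40225433]), 'tvec': array([-0.46488908, -0.08126929,  1.41129126])}
top {'fx': 393.134127702487, 'fy': 393.134127702487, 'cx': 323.7270322183385, 'cy': 203.03796907152577, 'rvec': array([ 2.175633  , -2.14421406,  0.1513694 ]), 'tvec': array([0.03605729, 0.57896507, 1.01229282])}
{'time': 0.1, 'qpos': array([-1.30250792,  0.41791203, -0.01025801,  1.6141107 ,  0.00472716,
        1.11066728, -0.0530011 ]), 'joint_vel': array([-0.00057237, -0.00060557,  0.00063133, -0.00211632, -0.00228004,
       -0.00138873, -0.0006184 ]), 'effort': array([ 6.13161319e-04, -8.52571034e+01,  6.39042333e-01, -4.26696861e+01,
       -4.90638160e-02,  1.64517970e-02,  7.31289606e-05]), 'ee_pos': array([0.19047691, 0.59490949, 0.19339084]), 'tool_rot': array([[-9.52391350e-01,  3.04878129e-01, -2.04904755e-04],
       [ 3.04878172e-01,  9.52390773e-01, -1.05612862e-03],
       [-1.26841120e-04, -1.06831875e-03, -9.99999421e-01]]), 'force': array([0.34725719, 0.08218051, 0.42885265]), 'moment': array([-0.04599983,  0.04496007,  0.03928315]), 'grasp_force': 0.0, 'opening': 0.09397014377779034}
```

View pics/top0.png

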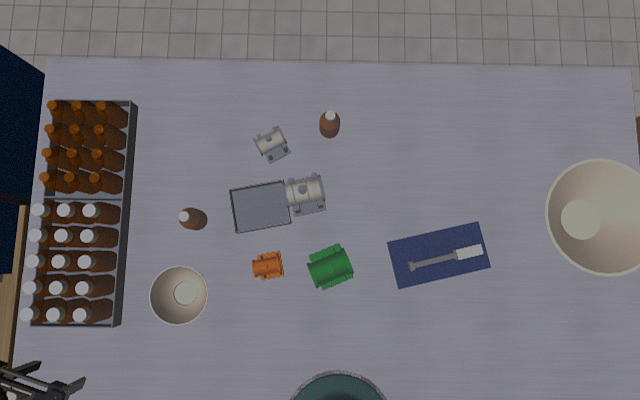

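View pics/scene0.png

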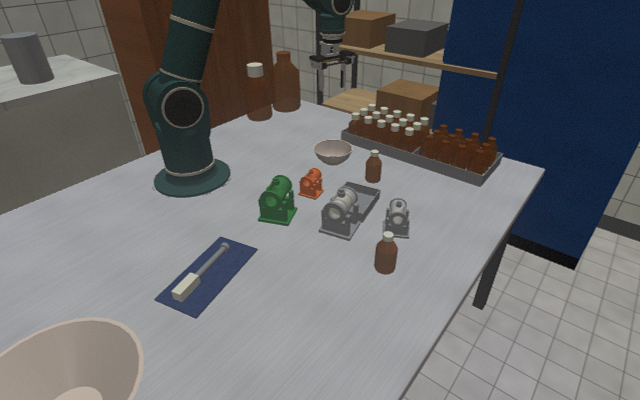

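Candidates for the stand (top view): large grey (305,193), small grey (271,143), green (330,266) and orange (268,265). I choose the large grey one, which also has the tray at its mouth. The rod is at (468,253) handle to (411,266) tip.

```bash
cat > h.py <<'E'
from rig import robot
import numpy as np, cv2
def cam(n): 
    c=robot.camera_info(n); R=cv2.Rodrigues(np.array(c['rvec']))[0]
    K=np.array([[c['fx'],0,c['cx']],[0,c['fy'],c['cy']],[0,0,1]]); return K,R,np.array(c['tvec'])
def unproj(c,uv,z):
    K,R,t=c; C=-R.T@t; d=R.T@np.linalg.inv(K)@np.array([*uv,1.]); return C+d*(z-C[2])/d[2]
def proj(c,P):
    K,R,t=c; return cv2.projectPoints(np.atleast_2d(np.array(P,float)),cv2.Rodrigues(R)[0],t,K,None)[0][:,0]
def down(yaw): # tool z down, tool x along yaw
    a,b=np.cos(yaw),np.sin(yaw); return np.array([[a,b,0],[b,-a,0],[0,0,-1.]])
E
python3 - <<'E'
from h import *
c=cam("top")
for n,uv,z in [("handle back",(482,249),.018),("handle front",(456,255),.018),("tip",(411,266),.018),("flange top",(322,176),.1),("flange bot",(327,204),.07),("mouth t",(287,181),.085),("mouth b",(290,208),.085),("tray l1",(230,189),.035),("tray l2",(236,233),.035),("tray r1",(284,181),.035),("tray r2",(291,222),.035),("bA",(193,218),.0),("bB",(330,130),.05),("bowl",(178,295),.03),("mat",(388,241),.004),("mat",(478,222),.004),("mat",(491,268),.004),("mat",(399,289),.004)]:
    print(n,uv,unproj(c,uv,z).round(3))
K,R,t=cam("wrist"); s=robot.get_state()
C=-R.T@t; print("cam in tool",s['tool_rot'].T@(C-s['ee_pos']), "axes",(s['tool_rot'].T@R.T).round(2), K)
im=cv2.imread("pics/top0.png")[110:300,220:500]
cv2.imwrite("pics/crop.png",cv2.resize(im,None,fx=2.85,fy=2.85,interpolation=cv2.INTER_CUBIC))
E
```

```text
handle back (482, 249) [ 0.463 -0.383  0.018]
handle front (456, 255) [ 0.446 -0.313  0.018]
tip (411, 266) [ 0.415 -0.191  0.018]
flange top (322, 176) [0.639 0.05  0.1  ]
flange bot (327, 204) [0.572 0.036 0.07 ]
mouth t (287, 181) [0.628 0.14  0.085]
mouth b (290, 208) [0.558 0.13  0.085]
tray l1 (230, 189) [0.613 0.296 0.035]
tray l2 (236, 233) [0.495 0.275 0.035]
tray r1 (284, 181) [0.637 0.152 0.035]
tray r2 (291, 222) [0.527 0.131 0.035]
bA (193, 218) [0.536 0.402 0.   ]
bB (330, 130) [0.776 0.03  0.05 ]
bowl (178, 295) [0.333 0.42  0.03 ]
mat (388, 241) [ 0.481 -0.132  0.004]
mat (478, 222) [ 0.537 -0.381  0.004]
mat (491, 268) [ 0.412 -0.412  0.004]
mat (399, 289) [ 0.353 -0.161  0.004]
cam in tool [ 0.07168334 -0.00038439 -0.19049629] axes [[ 0.   -0.97 -0.24]
 [ 1.    0.   -0.  ]
 [ 0.   -0.24  0.97]] [[337.36326814   0.         323.86870311]
 [  0.         337.36326814 201.38010343]
 [  0.           0.           1.        ]]
```

View pics/crop.png

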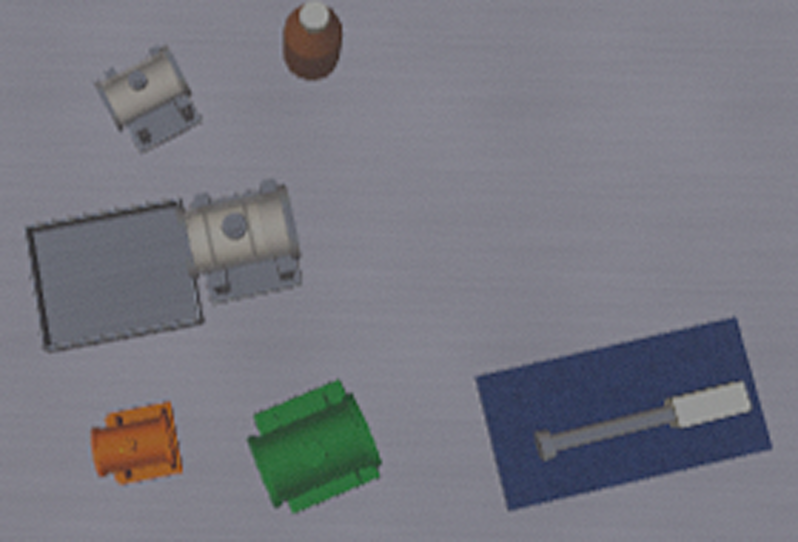

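The crop confirms the large grey stand: its flange is on the right at about (292,220) and its open end is over the tray. Next, close looks at stand and rod with the wrist camera.

Run:
```python
from h import *
import pickle
D={}
def look(n,p,yaw):
    print(n, robot.ik(np.array(p),down(yaw)), robot.ik(np.array(p),down(yaw+np.pi)))
    robot.move_ptp(np.array(p),down(yaw)); robot.pause(.2)
    D[n]=cam("wrist"); im=robot.grab_frame("wrist")[:,:,::-1]; cv2.imwrite(f"pics/{n}.png",im)
look("w_stand",[.60,.07,.26],np.radians(99)-np.pi)
look("w_rod",[.44,-.28,.22],np.radians(103)-np.pi)
pickle.dump(D,open("D.pkl","wb")); print(robot.get_state()['time'])
```

```text
w_stand [-0.9250921   0.51984256  1.08489163  1.61377724 -0.47356861  1.29837864
 -2.74845487] [-0.64535061  0.37543309  0.63202142  1.60581589 -0.23138874  1.23635769
  0.18691887]
w_rod [-0.43371872  0.40854656  1.19774041  1.86545315 -0.41657623  1.15374922
 -2.00340231] [ 1.38401957  0.38068915 -1.08139577  1.81374355  0.36464854  1.16703288
  0.41210369]
4.4333
```

View pics/w_stand.png

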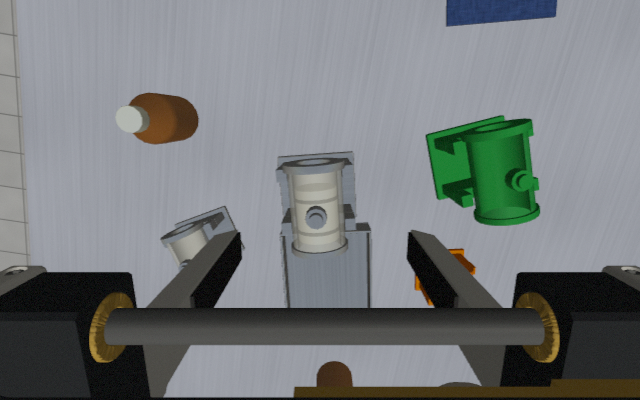

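View pics/w_rod.png

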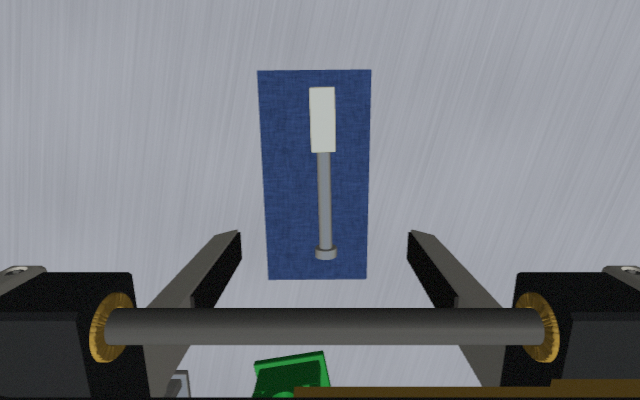

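The wrist view of the stand shows the flange at about (318,162), stem (316,216) and mouth (318,248). In the rod view the handle runs from (322,87) to (323,152) and the tip is at (326,255). I'll enlarge the stand for picking and overlay a first-guess model.

```bash
cat >> h.py <<'E'
def model():
    a=np.linspace(0,2*np.pi,73)
    f=lambda x,r:np.c_[x+0*a,r*np.cos(a),.085+r*np.sin(a)]
    b=np.array([[.045,.05,.01],[.045,-.05,.01],[-.045,-.05,.01],[-.045,.05,.01],[.045,.05,.01]])
    return [f(-.05,.034),f(-.05,.019),f(-.042,.034),f(.05,.03),f(.05,.025),b]
def tf(P,p): 
    x,y,th=p; c,s=np.cos(th),np.sin(th); return np.asarray(P)@np.array([[c,-s,0],[s,c,0],[0,0,1]]).T+[x,y,0]
def overlay(imf,c,p,x0,y0,w,h,k,out):
    im=cv2.resize(cv2.imread(imf)[y0:y0+h,x0:x0+w],None,fx=k,fy=k,interpolation=cv2.INTER_CUBIC)
    im2=im.copy()
    for i,P in enumerate(model()):
        q=((proj(c,tf(P,p))-[x0,y0]+.5)*k-.5).round().astype(int)
        cv2.polylines(im2,[q],False,[(0,0,255),(0,255,255),(255,0,255),(0,255,0),(255,255,0),(255,0,0)][i],1)
    cv2.imwrite(out,np.hstack([im,im2]))
E
python3 - <<'E'
from h import *
import pickle
D=pickle.load(open("D.pkl","rb"))
c=D["w_stand"]
# guess from base plate + stem
st=unproj(c,(316,212),.137); print("stem",st)
overlay("pics/w_stand.png",c,(st[0],st[1],np.radians(99)),268,142,100,120,4,"pics/ov1.png")
c=D["w_rod"]; im=cv2.imread("pics/w_rod.png").astype(int)
b,g,r=im[...,0],im[...,1],im[...,2]
wh=((r>150)&(abs(r-b)<40)&(np.indices(r.shape)[0]<160)&(np.indices(r.shape)[0]>80)&(np.indices(r.shape)[1]>295)&(np.indices(r.shape)[1]<350)).astype(np.uint8)
pts=np.argwhere(wh)[:,::-1].astype(np.float32)
box=cv2.boxPoints(cv2.minAreaRect(pts)); print("handle box",box.round(1).tolist())
print([unproj(c,q,.032).round(4).tolist() for q in box])
print("tip edge",unproj(c,(326,250),.032),unproj(c,(326,258.5),.018))
bl=((b-r>25)&(g<130)).astype(np.uint8); bl[300:]=0
cs=max(cv2.findContours(bl,0,2)[0],key=cv2.contourArea); ap=cv2.approxPolyDP(cv2.convexHull(cs),5,True)[:,0]
print("mat",ap.tolist(),[unproj(c,q,.004).round(4).tolist() for q in ap])
E
```

```text
stem [0.6030565  0.09014016 0.137     ]
handle box [[309.0, 87.0], [334.0, 87.0], [334.0, 152.0], [309.0, 152.0]]
[[0.4773, -0.3743, 0.032], [0.4514, -0.3804, 0.032], [0.4353, -0.3134, 0.032], [0.4624, -0.3071, 0.032]]
tip edge [ 0.41726542 -0.1973667   0.032     ] [ 0.41324209 -0.18066857  0.018     ]
mat [[370, 69], [366, 277], [268, 279], [257, 70]] [[0.4159, -0.4108, 0.004], [0.3544, -0.161, 0.004], [0.4796, -0.129, 0.004], [0.5402, -0.3807, 0.004]]
```

View pics/ov1.png

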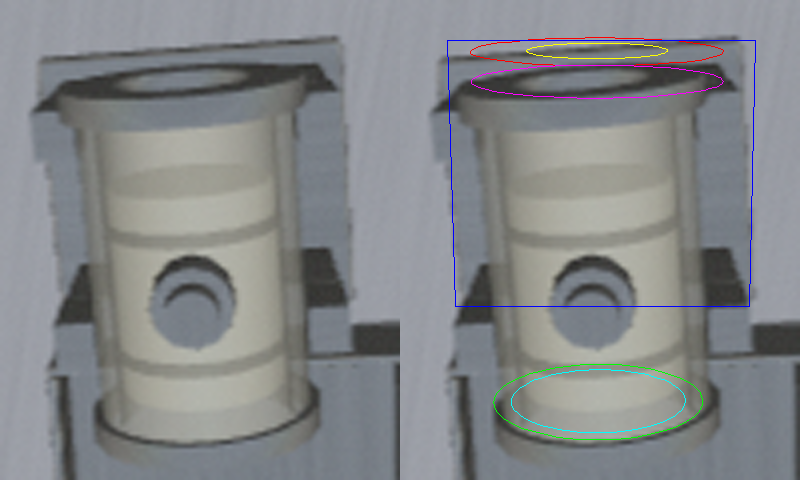

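The flange and hole ellipses are clear in the left half: hole (122,88)–(247,75), face (57,92)–(305,78), plate corners (40,60), (338,38). I'll fit the pose to these.

Run:
```python
from h import *
import pickle
from scipy.optimize import least_squares
D=pickle.load(open("D.pkl","rb")); c=D["w_stand"]
uv=np.array([[57,92],[305,78],[122,88],[247,75],[40,60],[338,38],[352,350],[180,65],[185,107]],float)/4+[268,142]-.4
P=np.array([[-.05,-.034,.085],[-.05,.034,.085],[-.05,-.019,.085],[-.05,.019,.085],[-.045,-.05,.01],[-.045,.05,.01],[.045,.05,.01],[-.05,0,.119],[-.05,0,.051]])
P[7:]=P[7:][::-1] 
for sel in (range(9),range(7),range(4)):
  for PP in (P,):
    sel=list(sel)
    r=least_squares(lambda p:(proj(c,tf(PP[sel],p))-uv[sel]).ravel(),[.6,.1,np.radians(99)],loss="soft_l1")
    print(r.x,np.degrees(r.x[2]),(r.fun.reshape(-1,2)).round(1).tolist())
    if len(sel)==7: best=r.x
print("stem px",(proj(c,tf([[.002,0,.137]],best))-[268,142])*4, "mouth",(proj(c,tf([[.05,-.03,.085],[.05,.03,.085]],best))-[268,142])*4)
overlay("pics/w_stand.png",c,best,268,142,100,120,4,"pics/ov2.png")
```

```text
[0.60301043 0.09905509 1.78305045] 102.16126529082173 [[-0.0, -0.6], [0.5, -0.4], [-2.5, -0.3], [1.2, 1.1], [-0.8, 4.0], [1.2, 5.3], [-0.2, -6.8], [1.3, 0.7], [-1.8, -1.4]]
[0.60308706 0.09889808 1.78399711] 102.21550501807292 [[-0.1, -0.7], [0.4, -0.6], [-2.6, -0.4], [1.1, 0.9], [-0.9, 3.9], [1.1, 5.2], [-0.2, -7.0]]
[0.60256394 0.09905889 1.79474044] 102.8310522780918 [[-0.1, -0.1], [0.4, -0.7], [-2.6, 0.0], [1.0, 1.0]]
stem px [[186.90036471 322.04718753]] mouth [[ 98.13953414 430.42621578]
 [305.06811983 419.67611513]]
```

View pics/ov2.png

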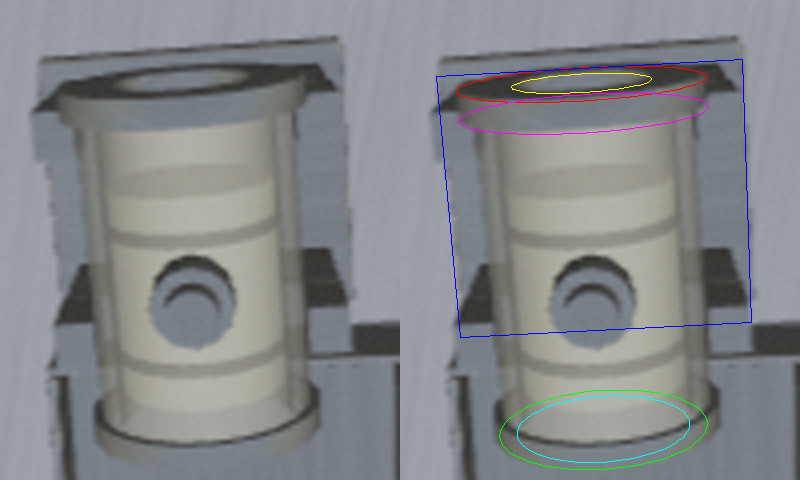

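Fit: yaw ≈103°, port ≈(0.6137, 0.050). Now grasp the rod, lift it and bring it to pre-insertion.

```bash
cat >> h.py <<'E'
YS=np.radians(103.); AX=np.array([np.cos(YS),np.sin(YS),0]); AY=np.array([-AX[1],AX[0],0])
PORT=np.array([.6137,.0500,.085]); G=.008; ZO=.009
def tcp_for_tip(sx,dy=0,dz=0): # tip at stand x = sx
    return PORT+AX*(sx+.05-(.165-G))+AY*dy+[0,0,ZO+dz]
YR=np.radians(104.4); RC=np.array([.4566,-.3438,0]); RX=np.array([np.cos(YR),np.sin(YR),0])
E
python3 - <<'E'
from h import *
g=RC+RX*G
robot.move_ptp(g+[0,0,.12],down(YR)); robot.move_linear(g+[0,0,.027],.12)
robot.gripper_to(.02); s=robot.get_state(); print(s['opening'],s['grasp_force'],s['qpos'].round(2),s['ee_pos'])
robot.move_linear(g+[0,0,.094],.1)
s=robot.get_state(); print(s['force'],s['moment'],s['opening'])
robot.move_linear(tcp_for_tip(-.085),.15,frame=down(YS)); robot.pause(.2)
s=robot.get_state(); print(s['force'],s['moment'],s['time'],s['qpos'].round(2),s['ee_pos'],tcp_for_tip(-.085))
c=cam("top"); im=robot.grab_frame("top")[:,:,::-1]; cv2.imwrite("pics/top1.png",im)
sc=robot.grab_frame("scene")[:,:,::-1]; cv2.imwrite("pics/scene1.png",sc)
f=lambda i,x,y:cv2.resize(np.ascontiguousarray(i[y:y+100,x:x+130]),None,fx=3,fy=6 if 0 else 3,interpolation=cv2.INTER_CUBIC)
e=tcp_for_tip(-.085)+AX*(.165-G)-[0,0,ZO]
for n in("top","scene"): print(n,proj(cam(n),[e,PORT,PORT+AX*.1]).round(1).tolist())
cv2.imwrite("pics/pre.png",np.vstack([cv2.resize(np.ascontiguousarray(im[150:225,270:430]),None,fx=4.2,fy=4.2,interpolation=2)[:300],cv2.resize(np.ascontiguousarray(sc[180:250,280:440]),None,fx=4.2,fy=4.2,interpolation=2)]))
E
```

```text
0.020333683592812957 0.0 [ 1.3   0.76 -0.97  1.86  0.77  0.95  0.22] [ 0.45461594 -0.33604088  0.02700513]
[-1.08685609  0.08942367  0.34297302] [ 0.00157276  0.08346406 -0.00335932] 0.019710679679826405
[ 0.18626879  0.07804459 -0.3431808 ] [-0.07021429  0.04601437  0.02187351] 12.1667 [ 0.78  0.81 -0.97  1.55  0.71  1.17 -0.11] [ 0.65674695 -0.13744905  0.09404686] [ 0.6568906  -0.13707905  0.094     ]
top [[335.3, 184.1], [322.0, 186.9], [283.7, 195.0]]
scene [[327.5, 219.6], [332.8, 212.7], [346.5, 194.7]]
```

View pics/pre.png

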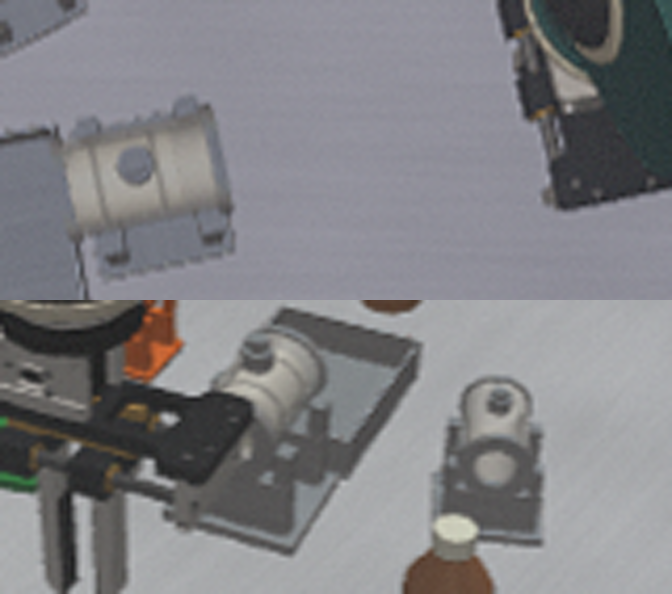

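The grasp missed: opening is 20 mm with no force, and no rod is between the fingers in the scene crop. Going back up over the mat to look.

Run:
```python
from h import *
import pickle
robot.gripper_to(.094)
im=cv2.imread("pics/top1.png"); sc=cv2.imread("pics/scene1.png")
robot.move_ptp([.50,-.30,.25],down(YR)); robot.pause(.2)
c=cam("wrist"); w=robot.grab_frame("wrist")[:,:,::-1]; cv2.imwrite("pics/w2.png",w); pickle.dump(c,open("c2.pkl","wb"))
t=robot.grab_frame("top")[:,:,::-1]; 
s=robot.grab_frame("scene")[:,:,::-1]; 
A=cv2.resize(np.ascontiguousarray(s[200:330,130:290]),(390,317)); B=np.zeros((317,10,3),np.uint8); Cc=cv2.resize(np.ascontiguousarray(im[200:310,370:510]),(390,317))
top=np.hstack([A,B,Cc]); cv2.imwrite("pics/look.png",np.vstack([top,cv2.resize(w,(790,494))[:280]]) [:600])
cv2.imwrite("pics/look.png",np.vstack([cv2.resize(top,(640,257)),np.ascontiguousarray(w[:340])]))
print(robot.get_state()['time'])
```

```text
14.8833
```

View pics/look.png

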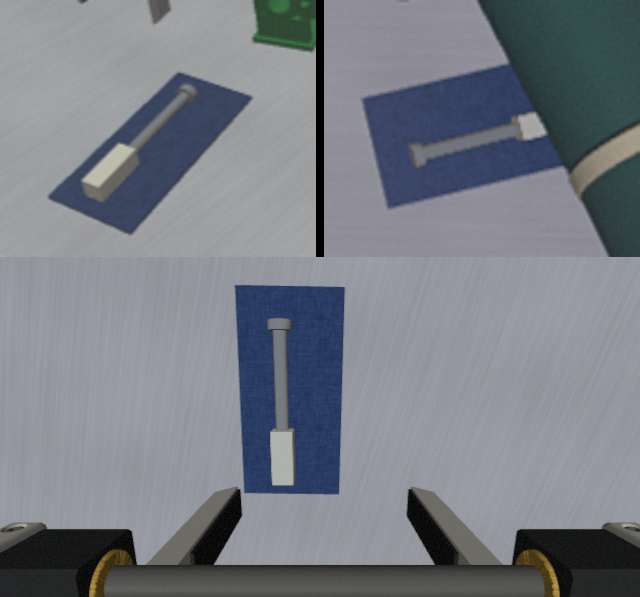

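Run:
```python
from h import *
import pickle
c=pickle.load(open("c2.pkl","rb")); im=cv2.imread("pics/w2.png").astype(int)
b,g,r=im[...,0],im[...,1],im[...,2]
m=((r>b-5)&(r>110)); m[:150]=0; m[240:]=0; m[:,:255]=0; m[:,310:]=0
for v in (165,172,176,180,190,200,210,220,226,229,232):
    x=np.where(m[v])[0]; print(v,(x.min(),x.max(),im[v,(x.min()+x.max())//2].tolist()) if len(x) else None)
sh=((b-r<25)); sh[:,:262]=0; sh[:,300:]=0
for v in (58,62,65,70,80,110,140,160): 
    x=np.where(sh[v])[0]; print(v,(x.min(),x.max()) if len(x) else None)
bl=((b-r>25)&(g<130)).astype(np.uint8); bl[300:]=0
cs=max(cv2.findContours(bl,0,2)[0],key=cv2.contourArea); ap=cv2.approxPolyDP(cv2.convexHull(cs),5,True)[:,0]
print("mat",[unproj(c,q,.004).round(4).tolist() for q in ap])
print("old handle top corners now at",proj(c,[[.4773,-.3743,.032],[.4514,-.3804,.032],[.4353,-.3134,.032],[.4624,-.3071,.032]]).round(1).tolist())
# and in the wrist image: where does the pads' line project
```

```text
165 (np.int64(285), np.int64(285), [114, 117, 116])
172 (np.int64(273), np.int64(292), [128, 121, 115])
176 (np.int64(270), np.int64(292), [173, 178, 174])
180 (np.int64(270), np.int64(292), [174, 178, 174])
190 (np.int64(271), np.int64(292), [173, 179, 174])
200 (np.int64(271), np.int64(293), [174, 179, 173])
210 (np.int64(271), np.int64(293), [172, 178, 174])
220 (np.int64(272), np.int64(293), [171, 176, 173])
226 (np.int64(272), np.int64(293), [172, 179, 174])
229 None
232 None
58 None
62 (np.int64(268), np.int64(289))
65 (np.int64(267), np.int64(290))
70 (np.int64(268), np.int64(290))
80 (np.int64(273), np.int64(285))
110 (np.int64(274), np.int64(286))
140 (np.int64(275), np.int64(287))
160 (np.int64(275), np.int64(287))
mat [[0.3543, -0.159, 0.004], [0.4795, -0.1289, 0.004], [0.5401, -0.3808, 0.004], [0.4149, -0.4103, 0.004]]
old handle top corners now at [[292.6, 228.3], [271.6, 227.8], [270.5, 174.2], [293.3, 174.8]]
```

The rod has not moved and its measured pose is confirmed. I'll retry a little lower, closing in stages and watching the readings.

Run:
```python
from h import *
g=RC+RX*G
robot.move_ptp(g+[0,0,.10],down(YR)); robot.move_linear(g+[0,0,.0255],.12)
s=robot.get_state(); print(s['ee_pos'],s['tool_rot'].round(3).tolist(),s['force'],s['time'],s['opening'])
F=[robot.grab_frame("wrist")]
for o in(.04,.0):
    robot.gripper_to(o); s=robot.get_state(); print(o,s['opening'],s['grasp_force'],s['force'].round(2),s['time'])
    F.append(robot.grab_frame("wrist"))
cv2.imwrite("pics/f.png",np.vstack([f[180:380,150:500] for f in F])[:,:,::-1])
```

```text
[ 0.45513377 -0.33607139  0.02611387] [[-0.249, 0.969, 0.001], [0.969, 0.249, -0.0], [-0.0, 0.001, -1.0]] [-0.40404767  0.77448499 -0.47008934] 16.3333 0.09400796193532358
0.04 0.040052555697013756 0.0 [ 0.15 -0.24 -0.18] 17.3333
0.0 0.00037861445701067246 0.0 [-0.59  0.7  -0.79] 18.125
```

View pics/f.png

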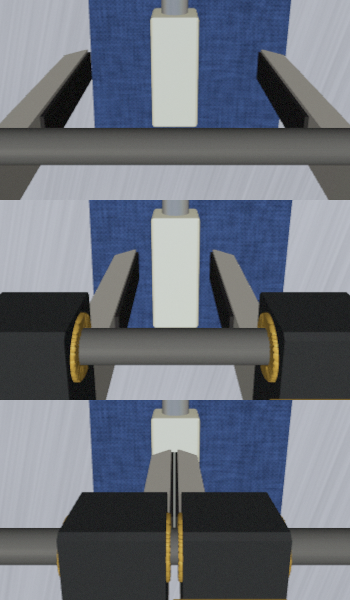

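The frames show the fingers closing just above the handle. Tip row ~232 and the pad gap put the real fingertips ~9 mm behind the reported TCP, not 19 mm ahead. So I'll make a guarded descent about 27 mm lower and let readings decide.

Run:
```python
from h import *
g=RC+RX*G
robot.gripper_to(.06)
hit=robot.move_linear(g+[0,0,.0],.06,threshold=6)
zg=robot.get_state()['ee_pos'][2]
robot.gripper_to(.0); s=robot.get_state(); print(hit,zg,s['opening'],s['grasp_force'],s['force'].round(2),s['time'])
if s['opening']>.022:
    zg=s['ee_pos'][2]; open("zg.txt","w").write(str(zg))
    robot.move_linear(g+[0,0,.066],.1); s=robot.get_state(); print(s['opening'],s['grasp_force'],s['force'].round(2),s['moment'].round(2),s['time'])
```

```text
False -0.00015099970186892644 0.028074748988596018 29.997814893722534 [ 0.   -0.11  2.66] 20.375
0.0278398257521814 29.996731281280518 [-0.22 -0.52 -2.97] [-0.14  0.05  0.06] 21.1833
```

```bash
sed -i 's/ZO=.009/ZO=-.018/' h.py
python3 - <<'E'
from h import *
def sx(): 
    e=robot.get_state()['ee_pos']+AX*(.165-G)-[0,0,ZO]-PORT; return np.round([e@AX-.05,e@AY,e[2]],4)
def st(n): s=robot.get_state(); print(n,sx(),s['force'].round(1),s['moment'].round(2),round(s['opening'],4),round(s['time'],2))
robot.move_linear(tcp_for_tip(-.075),.16,frame=down(YS)); st("pre")
hit=robot.move_linear(tcp_for_tip(-.03),.06,threshold=6); st(("ins",hit))
cv2.imwrite("pics/top2.png",robot.grab_frame("top")[:,:,::-1])
E
```

```text
pre [-0.0757  0.0005 -0.    ] [-0.5  0.7 -1.8] [-0.15  0.08  0.04] 0.0281 23.14
('ins', False) [-0.0305  0.     -0.    ] [-0.5  0.6 -2.6] [-0.12  0.03  0.03] 0.0279 24.04
```

Inserted with no contact. Now push.

```bash
cat >> h.py <<'E'
def sx(): 
    e=robot.get_state()['ee_pos']+AX*(.165-G)-[0,0,ZO]-PORT; return np.round([e@AX-.05,e@AY,e[2]],4)
def st(n): s=robot.get_state(); print(n,sx(),s['force'].round(1),s['moment'].round(2),round(s['opening'],4),round(s['time'],2))
E
python3 - <<'E'
from h import *
for x,v in((-.01,.06),(.01,.06),(.03,.05),(.045,.05),(.06,.05)):
    hit=robot.move_linear(tcp_for_tip(x),v,threshold=30); st((x,hit))
    if hit: break
im=robot.grab_frame("top")[:,:,::-1]; cv2.imwrite("pics/top3.png",im)
# is there something bright in the tray?
c=cam("top"); o=cv2.imread("pics/top0.png").astype(int); d=(np.abs(im.astype(int)-o).sum(2)>60).astype(np.uint8); d[:,:225]=0;d[:,300:]=0;d[:170]=0;d[240:]=0
n,l,s,ce=cv2.connectedComponentsWithStats(d)
for i in range(1,n):
    if s[i,4]>15: print(s[i].tolist(),ce[i].round(1),unproj(c,ce[i],.03).round(3),im[int(ce[i][1]),int(ce[i][0])])
E
```

```text
(-0.01, False) [-0.0093 -0.0001  0.0001] [-0.6  0.6 -1.4] [-0.15  0.02 -0.01] 0.0274 24.57
(0.01, False) [ 0.0102 -0.0001  0.    ] [-0.1 -0.1 -2.8] [-0.15  0.02 -0.03] 0.0276 25.06
(0.03, False) [ 0.0302 -0.      0.    ] [ 0.7 -0.6 -2.3] [-0.16  0.06  0.04] 0.0278 25.61
(0.045, False) [ 0.0453 -0.      0.    ] [-0.3 -1.7 -2.5] [-0.17  0.03  0.01] 0.0279 26.06
(0.06, False) [ 0.0603 -0.      0.    ] [ 0.3  0.6 -2.5] [-0.1   0.04 -0.03] 0.0278 26.51
[291, 186, 5, 17, 25] [293.3 194. ] [0.603 0.127 0.03 ] [149 152 154]
[256, 190, 21, 20, 289] [265.9 199.1] [0.588 0.2   0.03 ] [163 163 161]
```

The piston lies in the tray (blob at px (266,199), clear of the mouth). Withdraw and lay the rod back.

Run:
```python
from h import *
g=RC+RX*G
print(robot.move_linear(tcp_for_tip(-.085),.11,threshold=30)); st("out")
robot.move_linear(g+[0,0,.067],.15,frame=down(YR)); st("over")
robot.move_linear(g+[0,0,.015],.08); hit=robot.move_linear(g+[0,0,.0],.03,threshold=8); st(("down",hit))
robot.gripper_to(.07); robot.move_linear(g+[0,0,.15],.15); 
robot.move_ptp([.5,-.3,.25],down(YR)); robot.pause(.3); st("up")
c=cam("wrist"); w=robot.grab_frame("wrist")[:,:,::-1]; cv2.imwrite("pics/w4.png",w)
o=cv2.imread("pics/w2.png").astype(int); d=(np.abs(w.astype(int)-o).sum(2)>60)[:260,220:400]; print("rod view changed px",d.sum())
r=w[...,2].astype(int);b=w[...,0].astype(int)
for v in (66,110,180,220):
    m=np.where((b-r)[v,250:312]<(5 if v>150 else 25))[0]+250; print(v,m.min(),m.max())
im=robot.grab_frame("top")[:,:,::-1]; c=cam("top"); o=cv2.imread("pics/top0.png").astype(int)
d=(np.abs(im.astype(int)-o).sum(2)>60).astype(np.uint8); d[:,150:][:, 230:]=0
n,l,s,ce=cv2.connectedComponentsWithStats(d)
for i in range(1,n):
    if s[i,4]>10: print(s[i].tolist(),ce[i].round(1),unproj(c,ce[i],.03).round(3))
```

```text
False
out [-0.0841 -0.0002  0.0001] [ 0.3  0.5 -2.5] [-0.08 -0.02 -0.03] 0.0277 28.02
over [-0.2329  0.2413  0.    ] [ 0.1 -0.1 -3.4] [-0.08  0.04  0.01] 0.0276 30.07
('down', True) [-0.2334  0.2421 -0.067 ] [-1.3  0.8  7.7] [0.05 0.4  0.01] 0.0283 31.38
up [-0.2087  0.1901  0.1822] [-0.1 -0.2 -0.2] [-0.11  0.07  0.03] 0.0702 34.17
rod view changed px 2891
66 268 291
110 274 287
180 270 293
220 272 294
[292, 188, 3, 12, 13] [293.  193.3] [0.604 0.128 0.03 ]
[257, 190, 20, 20, 294] [266.2 199.4] [0.587 0.199 0.03 ]
[0, 360, 86, 40, 1871] [ 34.9 383.8] [0.11  0.765 0.03 ]
```

```bash
python3 -c "
from rig import robot
print(robot.sign_off())"
```

```text
the job is handed in; nothing more can be done
None
```

I pushed the piston out into the catch tray and laid the rod flat on the mat again. The last camera check showed the bottles and bowl unmoved. I handed the job in after about 34 s of robot time and got no verdict back; the first grasp missed because the fingertips sit about 28 mm higher than specified.

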